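Close the draught shield and tare the balance

TASK

Tare the balance with the empty beaker on its pan: with the fingertips, gently push the draught shield's sliding glass lid towards the front until it is fully closed, and only then press the blue tare key right down, let it spring back up and withdraw. Leave the other keys alone, do not touch the beaker or the pan, and do not disturb the jar, the bottle and the slide box standing beside the balance.

Things in the scene. Friction and masses are not known exactly. Their poses are not given: they have to be found in the camera images.
- balance: Lab balance, does not move: white housing 280 mm deep (x), 200 mm wide (y). Origin: centre of its underside on the bench; +x to its rear, +y to its user's left. Front part: key panel sloping 10 degrees down to the user, 47 to 64 mm high, with display and four keys in a row at x = -116 mm. Behind, x -30 to 125, y -78 to 78 mm: glass draught shield, rim 152 mm above the bench, with a sliding glass lid.
- lid (a joint): Opening of the draught shield's glass lid in m: 0 = fully closed, against the bar along the shield's front rim; grows as it slides to the rear (balance +x), at most 0.10. Plate 146 (x) by 132 by 5 mm with black front and rear edge strips, upper face 152 mm above the bench. Slides with 1 to 2 N of friction, stays where it is left, cannot be lifted off.
- lid_grip (a point): Centre of the top of the lid's grip, a black upright ridge 10 mm thick (balance x), 70 mm long (y), 24 mm high above the lid's upper face, parallel to the lid's front edge and 12 mm behind it. It moves with the lid. A fingertip standing behind it, above the glass, can push its rear face towards the user.
- tare_key (a joint): How far the tare key is pressed, in m: 0 = up, 0.004 = right down. It moves square to the sloped panel against a spring of about 1 N at the start and 4 N when right down, and springs back up when let go.
- tare_key_top (a point): Centre of the top of the tare key, the only blue key, 32 mm wide (balance y) by 18 mm (x), standing 8 mm proud of the panel: third from the left, between the mode key and the print key.
- power_key (a joint): How far the power key is pressed, in m: 0 = up, 0.004 = right down; spring as for the tare key.
- power_key_top (a point): Centre of the top of the power key, light grey with a red dot, 24 mm wide: the leftmost key, 92 mm left (balance +y) of the tare key.
- mode_key (a joint): How far the mode key is pressed, in m: 0 = up, 0.004 = right down; spring as for the tare key.
- mode_key_top (a point): Centre of the top of the mode key, light grey with a short black bar, 24 mm wide: next key to the left of the tare key, 46 mm away centre to centre.
- print_key (a joint): How far the print key is pressed, in m: 0 = up, 0.004 = right down; spring as for the tare key.
- print_key_top (a point): Centre of the top of the print key, light grey with a black square, 24 mm wide: the rightmost key, 46 mm right (balance -y) of the tare key.
- pan: Round steel weighing pan, 100 mm across, inside the shield. Its centre lies at x = 47.5 mm, y = 0 of the balance and its upper face 78 mm above the bench; the origin is 14 mm below that face.
- beaker: Empty glass beaker, 42 mm across and 58 mm high, standing loose on the pan under the lid's level. Origin: centre of its underside, 78 mm above the bench.
- reagent_jar: Amber glass jar with a red lid, 60 mm across, 115 mm high, standing loose on the bench beside the balance. Origin: centre of its underside.
- white_bottle: White plastic bottle with a blue cap, 64 mm across, 155 mm high, standing loose on the bench beside the balance. Origin: centre of its underside.
- slide_box: Blue plastic box of microscope slides, 85 by 60 by 35 mm high, lying loose on the bench beside the balance. Origin: centre of its underside.

How it is judged:
By the outcome, as a careful person would: the job done as asked, in the order asked, and still so for the second after the job is handed in, with the robot touching nothing.
It also fails if it takes over 38 s, if anything falls off the work surface, if the arm or the gripper's body presses on something with over 40 N, if the wrist force passes 120 N, or if a joint passes its speed limit or range.

ROBOT

A 7-joint arm with a two-finger parallel gripper is mounted at the origin on the work surface. World frame = base frame: x ahead of the robot, y to its left, z up, the work surface at z = 0. Lengths are in mm, angles in rad, forces in N, time in s.
With the tool pointing down it reaches from about 425 to 950 mm from the base axis. Payload 4.7 kg.
Tool frame: the origin (TCP) lies between the finger pads; the fingertips stand 19 mm ahead of it and the grasp point (between the pads) is the TCP; z points along the fingers, y is the line along which they close (so a half turn about z gives the same grasp; the last joint's range is limited). The gripper opens to 87 mm and grips with 3 to 60 N. Pads are 19 mm wide; open, the fingers measure 117 mm over their backs; the gripper's body (75 mm by 190 mm) begins 51 mm behind the grasp point.
Start: joints at [1.134, 0.469, -0.049, 1.532, 0.024, 1.141, -0.082], TCP at [267.745, -619.645, 241.573] pointing down, gripper open.
Joint ranges: [-2.59, 2.59], [-0.33, 1.99], [-1.39, 1.29], [0.1, 2.45], [-1.04, 4.18], [0.21, 1.99], [-2.66, 2.66]. Speed limits (rad/s): [2.57, 2.57, 3.14, 3.14, 3.14, 3.14, 3.14].

INTERFACE

Orientations are given as [roll, pitch, yaw] about the fixed x, y, z axes, in that order (R = Rz(yaw) Ry(pitch) Rx(roll)).
In Python, from bench import r gives the robot as it stands.
- The arm moves only by the tool arm_command, never from a script. Its argument "rows" is a list of rows, each a list of 7 numbers: the shift along the tool's x, y, z in mm, then the turn, a rotation vector about the tool's x, y, z in rad, then the opening, from -1 (shut) to 1 (fully open). In form: [[tx, ty, tz, ax, ay, az, fingers], ...]. A call has 1 to 20 rows; each row is the pose to reach, as a shift and turn from the pose commanded when the call began, along the tool's axes at that moment; what a row does not reach only later rows make up. A row lasts 1/8 s, in which the tool goes at most 62.5 mm and 10.7 degrees, less where a joint would pass 70% of its speed; a pose out of reach is approached as far as the arm can. A call with a gripper value outside its range is refused whole. The fingers move at their own pace and stop on an object; "newtons" is the grip in N (left out, the last holds). Time passes only in rows, so rows that repeat a pose let the fingers close. It gives the time, the measured TCP pose, the force, the opening and the grip force at its end, in the units of the state.
- r.read_state(): the state, without advancing time (a new reading comes with each control period).
- r.read_camera(name): name is "side" or "top" or "wrist"; returns a dict with "pixels" (384x512x3 uint8, blue, green, red), "K" (3x3 intrinsics, pixels), "pose" (4x4, takes a point from camera to world coordinates). Camera axes: x right, y down, z forward; pixel columns grow to the right and rows downward; lengths in mm; the calibration is good to about 2 mm. A picture is of the moment at which its call begins. There is no depth.
- r.sign_off(): hands the job in; it is judged then, once.
Trained networks look in a picture, given as the dict that the camera call returned (one of the last four; its "shot" number tells which), for a name from the list of things; names that differ only in an ending like _2 or _b are one class to them, and where a whole thing is asked for, a point or a joint stands for the part that bears it (a point fixed in the world has none). Each returns a list of dicts, best first, with "confidence" (0 to 1); they miss things now and then, are a little off and sometimes report something else, mostly with a low value. They report only what shows in the picture. A call takes as long as a camera call.
- r.boxes_of(picture, label): "centre" ([x, y, z] in mm, in the coordinates of the camera as it stood for that picture, good to about 4 mm: the middle of the surface that is visible of it).
- r.trace(picture, label): "region" (384x512 bool, what is visible of it).
The state is a dict: "time_s": time; "joint_positions": joint angles; "qd": joint speeds; "joint_efforts": joint torques, N m; "tool_pos": TCP position; "ee_rot": TCP orientation; "contact_force": force on the tool from outside, world axes, zero at the start; "moment": the same for the moment, N m; "grip_width": opening from 0.0 (shut) to 1.0 (fully open); "grip_force": force on a finger pad.
Only numpy, scipy, OpenCV 4.12 (cv2) and the standard library are available. Lean on these libraries where they do the work, as an engineer would, in place of code of your own. Each camera call takes 0.05 s, during which the arm holds its last target. There are 200 camera calls.

## Working session

There is one attempt and no reset: what is moved stays moved. The work goes in short steps, Python scripts to look and compute and a tool call to move; the robot and the scene stay as the last step left them, time stands still between calls to the robot, and variables do not carry over. Pictures are saved under pics/ and viewed, at most 10 in all, crops included, and the job is handed in when it is done.

Besides the shell and the picture viewer there is one more tool, called after "Call:" as name(argument=value, ...) on one line, values as JSON. arm_command: Moves the arm, as the interface text tells. Its arguments: {"type":"object","properties":{"rows":{"type":"array"},"newtons":{"type":"number"}},"required":["rows"]}

```bash
mkdir -p pics; cat > h.py <<'E'
from bench import r
import numpy as np, cv2
def look(cam, labels, name=None):
    p=r.read_camera(cam)
    if name: cv2.imwrite(f'pics/{name}.png',p['pixels'])
    P=np.array(p['pose']);out={}
    for l in labels:
        for d in r.boxes_of(p,l)[:2]:
            w=P[:3,:3]@np.array(d['centre'])+P[:3,3]
            print(cam,l,round(d['confidence'],2),w.round(1))
    return p
def ray(p,u,v,z):
    P=np.array(p['pose']);d=P[:3,:3]@np.linalg.inv(p['K'])@[u,v,1]
    return P[:3,3]+d*(z-P[2,3])/d[2]
E
python3 - <<'E'
from h import *
s=r.read_state();print({k:np.round(s[k],3) for k in s})
L=['balance','lid','lid_grip','tare_key_top','power_key_top','mode_key_top','print_key_top','pan','beaker','reagent_jar','white_bottle','slide_box']
p=look('top',L,'top');print(np.round(p['K'],1),np.round(p['pose'],3))
p=look('side',L,'side');print(np.round(p['pose'],3))
E
```

```text
{'time_s': np.float64(0.0), 'joint_positions': array([ 1.134,  0.469, -0.049,  1.534,  0.024,  1.141, -0.082]), 'qd': array([-0.001,  0.002,  0.001,  0.001, -0.001,  0.   , -0.002]), 'joint_efforts': array([-0.0000e+00, -5.0798e+01, -8.1000e-02, -2.3615e+01, -6.1000e-02,
        3.8000e-02,  0.0000e+00]), 'tool_pos': array([ 267.517, -619.084,  240.467]), 'ee_rot': array([-3.14 ,  0.   ,  0.408]), 'contact_force': array([ 0.568, -0.116,  0.114]), 'moment': array([ 0.015, -0.053, -0.003]), 'grip_force': np.float64(0.0), 'grip_width': np.float64(1.001)}
top balance 0.62 [584.   88.3  69.9]
top lid 0.71 [672.6  99.3 150.7]
top lid 0.59 [446.4  55.9  59. ]
top lid_grip 0.7 [675.   97.8 155.7]
top tare_key_top 0.47 [582.6  87.4  78.7]
top tare_key_top 0.46 [452.4  61.2  60.2]
top power_key_top 0.66 [442.  147.3  61.8]
top pan 0.83 [582.8  87.7  80.7]
top pan 0.63 [597.2  99.4  96.2]
top beaker 0.73 [648.5 -84.1 109.2]
top beaker 0.45 [601.6  98.1  97.3]
top reagent_jar 0.8 [ 492.6 -141.3  113.7]
top white_bottle 0.66 [587.6 311.5  39.9]
top white_bottle 0.63 [647.7 -85.3 110.4]
top slide_
[... 325 characters left out ...]
00]]
side balance 0.33 [445.9  59.3  58.6]
side lid 0.84 [671.4 104.3 150. ]
side lid_grip 0.92 [669.8 102.  150.9]
side power_key_top 0.47 [567.  125.8  73. ]
side mode_key_top 0.43 [442.8 108.4  59.5]
side print_key_top 0.33 [580.6 325.3  36.6]
side pan 0.72 [441.8  59.3  58.4]
side pan 0.64 [602.8  62.7  78.3]
side beaker 0.53 [598.3 100.8 115.6]
side reagent_jar 0.66 [ 486.8 -130.7   75.9]
side white_bottle 0.63 [643.8 -82.7 106.7]
side slide_box 0.94 [574.3 327.5  38. ]
[[-8.44000e-01 -3.41000e-01  4.13000e-01  2.06307e+02]
 [-5.36000e-01  5.30000e-01 -6.57000e-01  6.80143e+02]
 [ 5.00000e-03 -7.76000e-01 -6.30000e-01  7.58358e+02]
 [ 0.00000e+00  0.00000e+00  0.00000e+00  1.00000e+00]]
```

View pics/top.png

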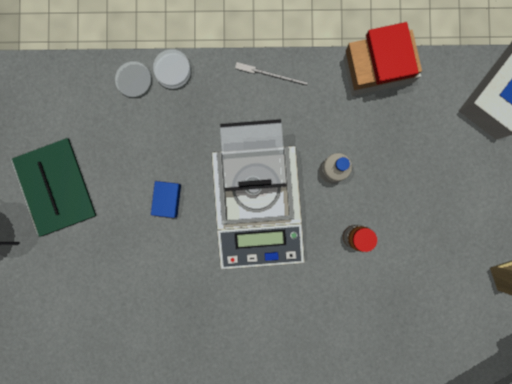

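View pics/side.png

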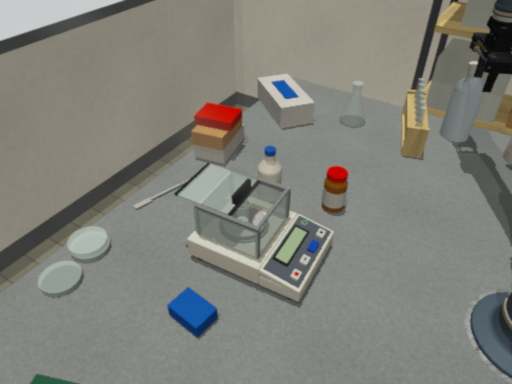

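The top view shows the balance facing −x. The blue tare key is at about (271,256), the power key at (232,260), the print key at (291,255), and the black grip at about (255,184). The lid is open by roughly half. The side view agrees. The jar and the bottle stand on the −y side, and the slide box on the +y side.

```bash
python3 - <<'E'
from h import *
p=r.read_camera('top');im=p['pixels'].astype(int)
b,g,rr=im[...,0],im[...,1],im[...,2]
def cen(m,x0,x1,y0,y1):
    v,u=np.nonzero(m[y0:y1,x0:x1]);return u.mean()+x0,v.mean()+y0,len(u)
u,v,n=cen((b>rr+50)&(b>g+40),262,282,248,266);print('tare',u,v,n,ray(p,u,v,59).round(1))
u,v,n=cen((rr>b+50),225,240,252,268);print('powerdot',u,v,n,ray(p,u,v,59).round(1))
for lab in ['lid_grip','lid','balance']:
    for t in r.trace(p,lab)[:1]:
        v,u=np.nonzero(t['region']);q=cv2.minAreaRect(np.c_[u,v].astype(np.float32))
        print(lab,t['confidence'],len(u),q,[ray(p,a,c,{'lid_grip':170,'lid':152,'balance':40}[lab]).round(0) for a,c in cv2.boxPoints(q)])
c=cv2.resize(p['pixels'][110:275,200:320],None,fx=4.5,fy=3.6*1.0,interpolation=cv2.INTER_CUBIC);cv2.imwrite('pics/c.png',c)
E
```

```text
tare 271.25233644859816 256.0934579439252 107 [448.9  57.1  59. ]
powerdot 232.28571428571428 259.5 14 [441.6 149.1  59. ]
lid_grip 0.94 4256 ((252.5416259765625, 155.31173706054688), (70.14116668701172, 63.825138092041016), 85.76361083984375) [array([743., 168., 170.]), array([751.,  34., 170.]), array([604.,  24., 170.]), array([595., 158., 170.])]
balance 0.83 11505 ((256.3587951660156, 193.66470336914062), (145.10980224609375, 85.28650665283203), 85.60128784179688) [array([767., 208.,  40.]), array([781.,   0.,  40.]), array([430., -23.,  40.]), array([416., 182.,  40.])]
```

View pics/c.png

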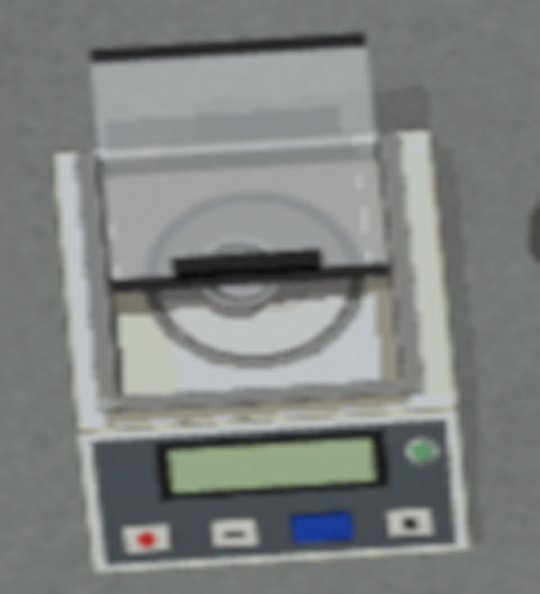

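```bash
python3 - <<'E'
import cv2,numpy as np
a=cv2.imread('pics/side.png')[0:190,330:512];a=cv2.resize(a,(400,418))
b=cv2.imread('pics/top.png')[200:384,400:512];b=cv2.resize(b,(254,418))
cv2.imwrite('pics/d.png',np.hstack([a,b]))
E
```

```text
(no output)
```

View pics/d.png

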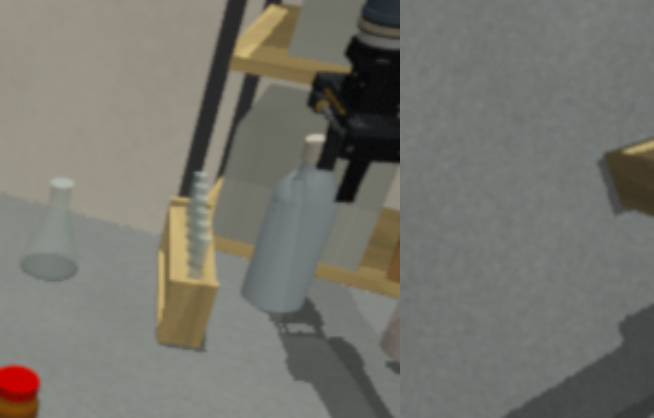

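The view shows a wooden rack and a grey bottle near the start pose. I'll lift first, then cross over to a point behind the grip.

Call:
arm_command(rows=[[0, 0, -60, 0, 0, 0, -1], [0, 0, -120, 0, 0, 0, -1], [0, 0, -120, 0, 0, 0, -1], [50, -40, -120, 0, 0, 0, -1], [100, -80, -120, 0, 0, 0.05, -1], [150, -120, -120, 0, 0, 0.1, -1], [200, -160, -120, 0, 0, 0.15, -1], [250, -200, -120, 0, 0, 0.2, -1], [300, -240, -120, 0, 0, 0.25, -1], [350, -281, -120, 0, 0, 0.3, -1], [400, -322, -120, 0, 0, 0.332, -1], [450, -362, -120, 0, 0, 0.332, -1], [500, -402, -120, 0, 0, 0.332, -1], [550, -443, -120, 0, 0, 0.332, -1], [600, -483, -100, 0, 0, 0.332, -1], [628, -506, -60, 0, 0, 0.332, -1], [628, -506, -20, 0, 0, 0.332, -1], [628, -506, 0, 0, 0, 0.332, -1], [628, -506, 0, 0, 0, 0.332, -1]])

```text
time_s: 3.88
tool_pos: [642.2, 93.6, 238.8]
ee_rot: [3.141, 0.005, 0.076]
contact_force: [-0.0, 0.4, 0.3]
grip_width: 0.011
grip_force: 0.0
```

```bash
python3 - <<'E'
from h import *
s=r.read_state();print({k:np.round(s[k],3) for k in ['time_s','tool_pos','ee_rot','contact_force','grip_width','joint_positions']})
p=look('wrist',['lid_grip','lid','tare_key_top'],'w1');print(np.round(p['pose'],3),p['K'])
q=look('side',['lid_grip'],'s1')
cv2.imwrite('pics/e.png',np.hstack([cv2.resize(p['pixels'],(400,300)),q['pixels'][90:390,130:430]]))
E
```

```text
{'time_s': np.float64(3.875), 'tool_pos': array([642.184,  93.574, 238.786]), 'ee_rot': array([3.141, 0.005, 0.076]), 'contact_force': array([-0.012,  0.355,  0.274]), 'grip_width': np.float64(0.011), 'joint_positions': array([ 0.088,  0.466, -0.421,  1.581,  0.202,  1.144, -1.873])}
wrist lid_grip 0.76 [694.9  95.9 155.3]
wrist lid 0.89 [691.7  97.  150.9]
[[ 7.50000e-02 -9.61000e-01 -2.68000e-01  7.15899e+02]
 [-9.97000e-01 -7.30000e-02 -2.00000e-02  1.00441e+02]
 [-1.00000e-03  2.68000e-01 -9.63000e-01  3.81139e+02]
 [ 0.00000e+00  0.00000e+00  0.00000e+00  1.00000e+00]] [[302.64619186   0.         256.14800707]
 [  0.         302.64619186 188.38466955]
 [  0.           0.           1.        ]]
side lid_grip 0.71 [672.6 103.6 152. ]
side lid_grip 0.26 [565.7 127.2  70.5]Traceback (most recent call last):
  File "<stdin>", line 5, in <module>
    return _nx.concatenate(arrs, 1, dtype=dtype, casting=casting)
           ~~~~~~~~~~~~~~~^^^^^^^^^^^^^^^^^^^^^^^^^^^^^^^^^^^^^^^
ValueError: all the input array dimensions except for the concatenation axis must match exactly, but along dimension 0, the array at index 0 has size 300 and the array at index 1 has size 294
```

```bash
python3 - <<'E'
import cv2,numpy as np
p=cv2.imread('pics/w1.png');q=cv2.imread('pics/s1.png')
cv2.imwrite('pics/e.png',np.hstack([p,q[:,160:448]]))
E
```

```text
(no output)
```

View pics/e.png

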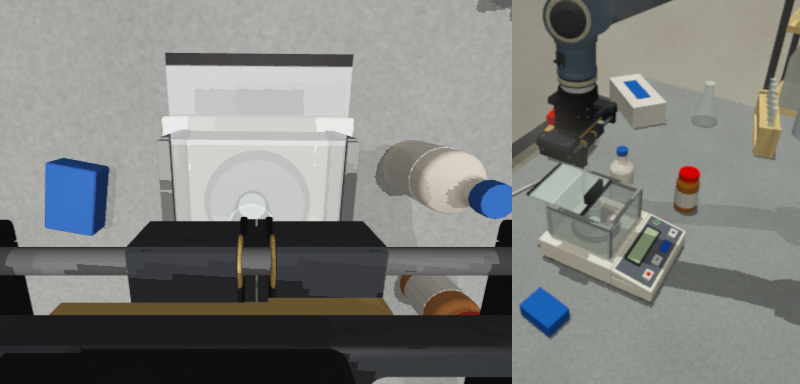

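The wrist view shows the lid's rear strip at rows 53–66. That puts the rear edge at about x = 750, so the grip is near x = 615, y = 91, which matches the top view. The fingers are behind the grip, so I'll go down and start pushing.

Call:
arm_command(rows=[[4, 0, 20, 0, 0, 0, -1], [4, 0, 45, 0, 0, 0, -1], [4, 0, 57, 0, 0, 0, -1], [4, 0, 57, 0, 0, 0, -1], [-1, 0, 57, 0, 0, 0, -1], [-5, 0, 57, 0, 0, 0, -1], [-9, 0, 57, 0, 0, 0, -1], [-13, 0, 57, 0, 0, 0, -1], [-17, 0, 57, 0, 0, 0, -1], [-21, 0, 57, 0, 0, 0, -1], [-25, 0, 57, 0, 0, 0, -1], [-30, 0, 57, 0, 0, 0, -1], [-35, 0, 57, 0, 0, 0, -1], [-40, 0, 57, 0, 0, 0, -1], [-44, 0, 57, 0, 0, 0, -1], [-44, 0, 57, 0, 0, 0, -1]])

```text
time_s: 6.18
tool_pos: [598.9, 90.3, 184.3]
ee_rot: [3.141, 0.002, 0.076]
contact_force: [0.6, 0.3, -0.2]
grip_width: 0.005
grip_force: 0.0
```

```bash
python3 - <<'E'
from h import *
p=r.read_camera('wrist');q=r.read_camera('top')
cv2.imwrite('pics/f.png',np.hstack([p['pixels'],cv2.resize(q['pixels'][100:292,190:334],None,fx=2,fy=2)]))
s=r.read_state();print(s['tool_pos'],s['contact_force'])
np.savez('w.npz',pose=p['pose'],K=p['K']);print(np.round(p['pose'],3))
E
```

```text
[599.05245321  90.25072736 184.09613784] [-0.74597249  0.59168666  0.10996641]
[[ 7.50000e-02 -9.62000e-01 -2.64000e-01  6.72007e+02]
 [-9.97000e-01 -7.30000e-02 -1.90000e-02  9.71650e+01]
 [-1.00000e-03  2.65000e-01 -9.64000e-01  3.26912e+02]
 [ 0.00000e+00  0.00000e+00  0.00000e+00  1.00000e+00]]
```

View pics/f.png

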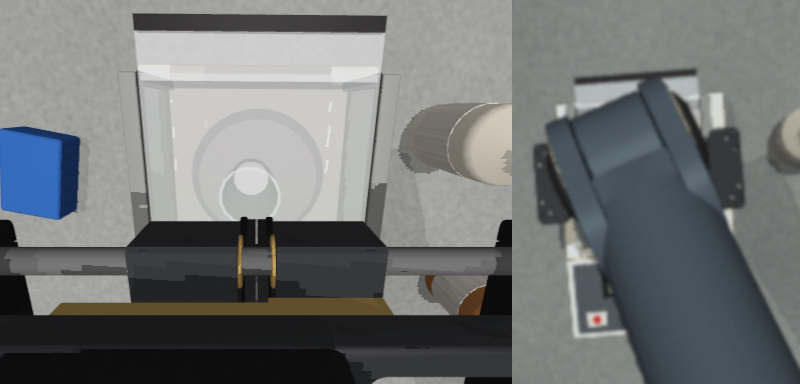

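The wrist view shows the rear strip now at about row 13, which is x ≈ 718. The lid has moved about 32 mm and has about 33 mm left. I'll keep pushing.

Call:
arm_command(rows=[[-4, 0, 0, 0, 0, 0, -1], [-8, 0, 0, 0, 0, 0, -1], [-12, 0, 0, 0, 0, 0, -1], [-16, 0, 0, 0, 0, 0, -1], [-20, 0, 0, 0, 0, 0, -1], [-23, 0, 0, 0, 0, 0, -1], [-25, 0, 0, 0, 0, 0, -1], [-27, 0, 0, 0, 0, 0, -1], [-28, 0, 0, 0, 0, 0, -1], [-28, 0, 0, 0, 0, 0, -1]])

```text
time_s: 7.52
tool_pos: [571.6, 88.5, 184.6]
ee_rot: [3.142, 0.0, 0.076]
contact_force: [0.3, 0.6, -1.2]
grip_width: 0.007
grip_force: 0.3
```

Call:
arm_command(rows=[[-1, 0, 0, 0, 0, 0, -1], [-2, 0, 0, 0, 0, 0, -1], [-3, 0, 0, 0, 0, 0, -1], [-3, 0, 0, 0, 0, 0, -1]])

```text
time_s: 8.02
tool_pos: [570.4, 88.4, 184.7]
ee_rot: [-3.141, -0.004, 0.076]
contact_force: [5.1, 0.8, -4.7]
grip_width: 0.005
grip_force: 3.0
```

Call:
arm_command(rows=[[-1, 0, 0, 0, 0, 0, -1], [-2, 0, 0, 0, 0, 0, -1], [-2, 0, 0, 0, 0, 0, -1]])

```text
time_s: 8.4
tool_pos: [570.3, 88.3, 184.9]
ee_rot: [-3.14, -0.008, 0.075]
contact_force: [10.1, 1.5, -8.0]
grip_width: 0.003
grip_force: 5.2
```

Force rises to 10 N with no further motion, so the lid is at its stop. I'll back off, lift and look.

Call:
arm_command(rows=[[4, 0, 0, 0, 0, 0, -1], [14, 0, 0, 0, 0, 0, -1], [16, 0, -20, 0, 0, 0, -1], [16, 0, -60, 0, 0, 0, -1], [66, 0, -100, 0, 0, 0, -1], [116, 0, -120, 0, 0, 0, -1], [116, 0, -120, 0, 0, 0, -1]])

```text
time_s: 9.28
tool_pos: [685.5, 97.0, 305.3]
ee_rot: [-3.14, -0.003, 0.074]
contact_force: [-0.3, 0.5, -1.6]
grip_width: 0.002
grip_force: 0.0
```

```bash
python3 - <<'E'
from h import *
s=r.read_state();print(s['tool_pos'],s['ee_rot'],s['contact_force'])
p=r.read_camera('side');q=r.read_camera('top');w=r.read_camera('wrist');np.savez('w.npz',pose=w['pose'],K=w['K']);cv2.imwrite('pics/w3.png',w['pixels'])
a=cv2.resize(p['pixels'][155:305,175:345],(520,459));b=cv2.resize(q['pixels'][130:283,210:303],(279,459))
cv2.imwrite('pics/g.png',np.hstack([a,b]))
E
```

```text
[685.49489568  96.95752785 305.29748462] [-3.14044185e+00 -2.64175570e-03  7.43849586e-02] [-0.33255323  0.51590457 -1.6143348 ]
```

View pics/g.png

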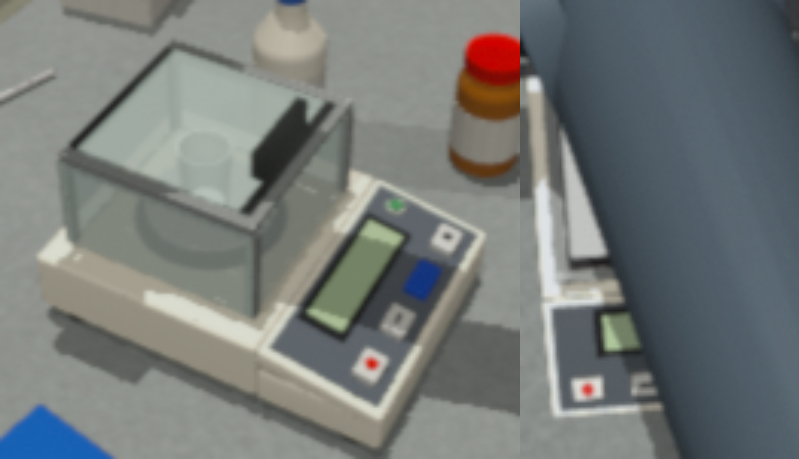

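The side view shows the lid flush against the front bar, with the beaker undisturbed. Now I'll go above the tare key.

Call:
arm_command(rows=[[-50, 5, 0, 0, 0, 0, -1], [-100, 10, 0, 0, 0, 0, -1], [-150, 14, 0, 0, 0, 0, -1], [-200, 19, 0, 0, 0, 0, -1], [-239, 22, 0, 0, 0, 0, -1], [-239, 22, 50, 0, 0, 0, -1], [-239, 22, 100, 0, 0, 0, -1], [-239, 22, 150, 0, 0, 0, -1], [-239, 22, 175, 0, 0, 0, -1], [-239, 22, 175, 0, 0, 0, -1], [-239, 22, 175, 0, 0, 0, -1]])

```text
time_s: 10.8
tool_pos: [445.9, 56.9, 130.5]
ee_rot: [3.141, -0.001, 0.076]
contact_force: [-0.1, -0.1, -0.3]
grip_width: 0.003
grip_force: 0.0
```

```bash
python3 - <<'E'
from h import *
s=r.read_state();print(s['tool_pos'],s['ee_rot'],s['contact_force'],s['joint_positions'])
p=r.read_camera('side')
im=cv2.imread('pics/side.png').astype(int);b,g,rr=im[...,0],im[...,1],im[...,2]
m=(b>rr+50)&(b>g+40);v,u=np.nonzero(m[230:262,300:330]);print(u.mean()+300,v.mean()+230,len(u),ray(p,u.mean()+300,v.mean()+230,58).round(1))
w=r.read_camera('wrist')
a=cv2.resize(p['pixels'][135:305,215:385],(459,459));b=cv2.resize(w['pixels'][150:384],(340,459) if 0 else (340,155))
c=np.zeros((459,340,3),np.uint8);c[:155]=b
cv2.imwrite('pics/i.png',np.hstack([a,c]))
E
```

```text
[445.85687383  56.94887367 130.49448354] [ 3.14132561e+00 -1.32583919e-03  7.60430311e-02] [-0.09650777 -0.10281675 -0.30590659] [ 0.17267885  0.28415233 -0.45727045  2.14351534  0.18356112  0.74897343
 -1.89831946]
312.6666666666667 245.75238095238095 105 [447.6  57.8  58. ]
```

View pics/i.png

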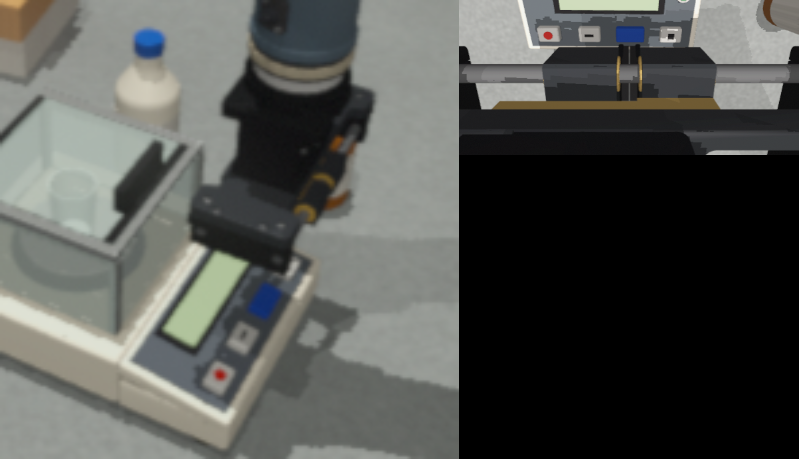

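Both cameras put the tare key at about (448, 57.5), and the wrist view shows the fingertips lined up with the blue key. I'll lower onto it.

Call:
arm_command(rows=[[3, 0, 20, 0, 0, 0, -1], [3, 0, 40, 0, 0, 0, -1], [3, 0, 46, 0, 0, 0, -1], [3, 0, 48, 0, 0, 0, -1], [3, 0, 50, 0, 0, 0, -1], [3, 0, 51, 0, 0, 0, -1], [3, 0, 52, 0, 0, 0, -1], [3, 0, 52, 0, 0, 0, -1]])

```text
time_s: 11.9
tool_pos: [449.7, 57.2, 78.0]
ee_rot: [-3.141, -0.002, 0.076]
contact_force: [1.6, 0.5, 2.6]
grip_width: 0.005
grip_force: 1.3
```

Call:
arm_command(rows=[[0, 0, 1, 0, 0, 0, -1], [0, 0, 2, 0, 0, 0, -1], [0, 0, 2, 0, 0, 0, -1]])

```text
time_s: 12.28
tool_pos: [449.9, 57.2, 75.9]
ee_rot: [-3.141, -0.002, 0.076]
contact_force: [3.8, 0.4, 4.3]
grip_width: 0.008
grip_force: 2.1
```

Call:
arm_command(rows=[[0, 0, 1, 0, 0, 0, -1], [0, 0, 2, 0, 0, 0, -1], [0, 0, 2, 0, 0, 0, -1]])

```text
time_s: 12.65
tool_pos: [450.2, 57.3, 75.2]
ee_rot: [3.141, -0.003, 0.076]
contact_force: [-0.4, -0.3, 18.1]
grip_width: 0.003
grip_force: 9.2
```

The spring force rises to about 4 N and then climbs sharply to 18 N with almost no travel, so the key is right down. I'll release it and withdraw.

Call:
arm_command(rows=[[0, 0, -3, 0, 0, 0, -1], [0, 0, -8, 0, 0, 0, -1], [0, 0, -25, 0, 0, 0, -1], [0, 0, -70, 0, 0, 0, -1], [0, 0, -130, 0, 0, 0, -1], [0, 40, -180, 0, 0, 0, -1], [0, 90, -200, 0, 0, 0, -1], [0, 140, -200, 0, 0, 0, -1], [0, 190, -200, 0, 0, 0, -1], [0, 240, -200, 0, 0, 0, -1], [0, 240, -200, 0, 0, 0, -1], [0, 240, -200, 0, 0, 0, -1]])

```text
time_s: 14.15
tool_pos: [465.8, -181.1, 272.4]
ee_rot: [-3.139, 0.003, 0.076]
contact_force: [-0.0, 0.9, 0.1]
grip_width: 0.006
grip_force: 0.0
```

```bash
python3 - <<'E'
from h import *
s=r.read_state();print(s['time_s'],s['tool_pos'],s['contact_force'])
p=r.read_camera('side');q=r.read_camera('top')
a=cv2.resize(p['pixels'][130:310,165:365],(500,450));b=cv2.resize(q['pixels'][110:283,200:313],(294,450))
cv2.imwrite('pics/j.png',np.hstack([a,b]))
E
```

```text
14.15 [ 465.75359921 -181.07318535  272.37067838] [-0.02044656  0.88516878  0.05686269]
```

View pics/j.png

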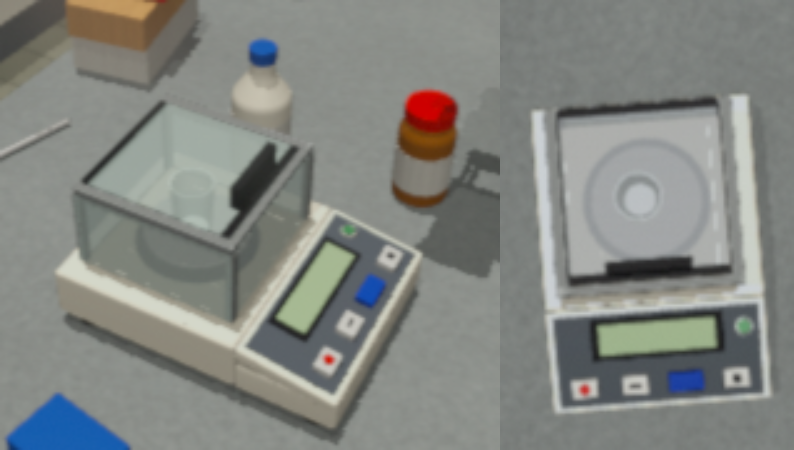

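The lid is closed, the key is back up, and nothing else has moved. I'm handing in the job.

```bash
python3 -c "
from bench import r
print(r.sign_off())"
```

```text
the job is handed in; nothing more can be done
None
```

I closed the lid against its stop, then pressed the tare key right down and let it spring back. The arm is withdrawn, nothing else looks disturbed in the final pictures, and the job was handed in at about 14 s.

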